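# Socket tester back in its picture-labelled drawer

### The arm

A 7-joint arm with a two-finger parallel gripper is mounted at the origin on the work surface. World frame = base frame: x ahead of the robot, y to its left, z up, the work surface at z = 0. Lengths are in m, angles in rad, forces in N, time in s.
With the tool pointing down it reaches from about 0.35 to 0.9 m from the base axis. Payload 8.1 kg.
Tool frame: the origin (TCP) lies on the centre line of the jaws, within the pads' length; the fingertips stand 11 mm ahead of it and the grasp point (between the pads) lies 8 mm behind it; z points along the fingers, y is the line along which they close (so a half turn about z gives the same grasp; the last joint's range is limited). The gripper opens to 85 mm and grips with 20 to 120 N. Pads are 22 mm wide; open, the fingers measure 114 mm over their backs; the gripper's body (76 mm by 85 mm) begins 54 mm behind the grasp point. The pads swing forward as they close: fully open they stand 13 mm farther back than shut.
Start: joints at [1.07, 0.434, 0.025, 1.573, -0.012, 1.134, -0.075], TCP at [0.242, -0.576, 0.202] pointing down, gripper open.
Joint ranges: [-2.62, 2.62], [-0.44, 2.09], [-1.27, 1.32], [0.08, 2.57], [-1.32, 4.46], [0.12, 2], [-2.74, 2.74]. Speed limits (rad/s): [2.22, 2.22, 3.01, 3.01, 3.14, 3.14, 3.14].

### API

Orientations are given as a 3x3 rotation matrix whose columns are the frame's x, y, z axes.
In Python, from rig import arm gives the robot as it stands.
- The arm moves only by the tool move_arm, never from a script. Its argument "deltas" is a list of rows, each an object of numbers: "x", "y", "z": the shift along the tool's x, y, z in mm; "ax", "ay", "az": the turn, a rotation vector about the tool's x, y, z in rad; "gripper": the opening, from 0 (shut) to 1 (fully open). A call has 1 to 10 rows; each row is the pose to reach, as a shift and turn from the pose commanded when the call began, along the tool's axes at that moment; what a row does not reach only later rows make up. A row lasts 1/10 s, in which the tool goes at most 50 mm and 8.59 degrees, less where a joint would pass 70% of its speed; a pose out of reach is approached as far as the arm can. A call with a gripper value outside its range is refused whole. The fingers move at their own pace and stop on an object; "grip_force" is the grip in N (left out, the last holds). Time passes only in rows, so rows that repeat a pose let the fingers close. It gives the time, the measured TCP pose, the force, the opening and the grip force at its end, in the units of the state.
- arm.get_obs(): the state, without advancing time (a new reading comes with each control period).
- arm.camera(name): name is "scene" or "top" or "wrist"; returns (picture, depth): 400x640x3 uint8, blue, green, red; 400x640 float32, m along the optical axis (not along the pixel's ray), 0 where there is no reading.
- arm.camera_model(name): a dict with "vfov" (degrees; the focal length in pixels is half the picture's height over the tangent of half this angle, whatever the lens; pixels are square), "cx", "cy" (the principal point, pixels), "R" (3x3) and "t" (3): a world point X has camera coordinates R X + t. Camera axes: x right, y down, z forward; pixel columns grow to the right and rows downward; lengths in m; the calibration is good to about 2 mm. A picture is of the moment at which its call begins: read the wrist's pose just before it. camera_model takes no time and is no camera call; for the wrist camera it gives the pose at the moment of the call.
- arm.sign_off(): hands the job in; it is judged then, once.
The state is a dict: "time_s": time; "joint_pos": joint angles; "qvel": joint speeds; "joint_torque": joint torques, N m; "eef_pos": TCP position; "tool_rot": TCP orientation; "ft_force": force on the tool from outside, world axes, zero at the start; "wrist_torque": the same for the moment, N m; "finger_gap": finger opening in m; "gripper_force": force on a finger pad.
Only numpy, scipy, OpenCV 4.12 (cv2) and the standard library are available. Lean on these libraries where they do the work, as an engineer would, in place of code of your own. Each camera call takes 0.05 s, during which the arm holds its last target. There are 200 camera calls.

### The job

Put the grey socket tester, the block with three brass pins at one end, back in its own drawer: the one whose picture card on top shows a block with three pins. Pull that drawer open by its handle, lower the tester (do not drop it) flat between the two low ribs inside, indicator-lamp side up as it lies now and its pins pointing to the back of the drawer, then push the drawer fully shut. Leave the other two drawers closed and everything else where it is.

Things in the scene. Friction and masses are not known exactly. Their poses are not given: they have to be found in the camera images.
- tester: the loose grey plastic socket tester, a block 66 x 46 x 36 mm (x, y, z) lying on the table with three brass pins standing 18 mm out of its +x end face (overall 84 mm long), three small white indicator lamps and a white sticker on top. Origin: centre of the block's underside; x points along the pins, z up. About 0.12 kg.
- pins (a point): on the tester: middle of the pins' tips, 51 mm along +x from the tester's origin and 18 mm above its underside
- unit_tester: the white one-drawer unit the tester belongs in, 220 deep x 165 wide x 90 mm high (x, y, z), one of three alike side by side in the chrome basket, in any order; the black picture on its top card is a block with three pins. Origin: centre of its underside, 12 mm above the table. Its drawer front faces -x of its frame.
- unit_bulb: the same kind of unit, its top card showing a bulb (disc with a neck); not to be opened. Origin: centre of its underside
- unit_light: the same kind of unit, its top card showing a long narrow bar (emergency light); not to be opened. Origin: centre of its underside
- unit_tester_drawer0 (a joint): how far the tester's drawer is pulled out, m: 0 shut, 0.15 fully open; it slides towards -x of its unit and stays where left
- unit_tester_drawer0_handle (a point): middle of that drawer's handle: a horizontal round bar 11 mm thick, 82 mm long across the drawer (along y), held by a 8 mm post 35 mm either side of the middle, its centre line 35 mm in front of the drawer front (29 mm clear gap), 38 mm below the top of the unit. Axes as the unit's.
- slot (a point): on the floor of the tester's drawer, on its centre line, 58 mm behind the inside of its front: where to lay the tester's origin (moves with the drawer); reached from above once the drawer is out 0.11 m or more. x points to the back of the drawer, y across, z up. Two ribs 8 mm high and 4 mm thick run the length of the drawer either side, 60 mm apart inside.
- drawer_front (a point): on the inside of the front wall of the tester's drawer, 58 mm in front of the slot point (-x), 14 mm above the drawer floor. Inside, the drawer is 175 mm long and 123 mm wide; its walls rise 46 mm above its floor, the unit's top 80 mm.
- unit_bulb_drawer0 (a joint): how far the bulb drawer is pulled out, m: 0 shut
- unit_light_drawer0 (a joint): how far the light drawer is pulled out, m: 0 shut
- timer: bystander: round grey plug-in timer without pins, 50 mm across, 38 mm high, near the tester; origin at the centre of its underside
- tub: bystander: clear lidded tub 126 x 96 x 68 mm; origin at the centre of its underside
- can: bystander: bare aluminium can 54 mm across, 90 mm high; origin at the centre of its underside
- tape: bystander: black tape roll 80 mm across, 19 mm high; origin at the centre of its underside
- driver: bystander: screwdriver with a black handle lying on the table; origin at its underside
Not all that is in view belongs to the job. Leave any green or purple look-alike of the tester alone.

How it is judged:
On the way, in this order (a step that is already met when the one before it is completed fails the run):
1. the tester's drawer is pulled open (0.09 m or more) (value of joint unit_tester_drawer0 above 0.09 m), for 0.2 s.
2. the tester lies released, flat between the ribs of the drawer, pins to the back (z of tester in the frame of slot between -0.005 and 0.006 m and y of tester in the frame of slot between -0.012 and 0.012 m and x of tester in the frame of slot between -0.05 and 0.1 m and angle between tester's own z axis and vertical below 0.1 rad and angle between the x axis of tester and the x axis of slot, either way round below 0.3 rad and x of drawer_front in the frame of tester below -0.03 m and linear speed of tester below 0.03 m/s and contact force between the fingers and tester below 0.1 N), for 0.2 s.
At the end, for the whole second after the job is handed in: All three drawers are shut (within 6 mm). The tester rests released in its drawer, flat (0.1 rad) on the floor between the ribs (within 12 mm of the drawer's centre line), anywhere along it, lamps up, pins to the back (within 0.3 rad) (all of step 2 and value of joint each of unit_tester_drawer0, unit_bulb_drawer0, unit_light_drawer0 below 0.006 m); the robot touches nothing.
It fails at once if another drawer is pulled open (30 mm) (value of joint any of unit_bulb_drawer0, unit_light_drawer0 above 0.03 m).
It fails at once if the tester is dropped (it moves faster than 0.6 m/s untouched by the fingers: a fall of about 20 mm) (linear speed of tester above 0.6 m/s and contact force between the fingers and tester below 0.05 N).
It fails at once if a bystander (timer, tub, can, tape or screwdriver) is moved by more than 30 mm (distance of any of timer, tub, can, tape, driver from where it was at the start of the episode above 0.03 m).
It also fails if it takes over 67 s, if anything falls off the work surface, if the arm or the gripper's body presses on something with over 40 N, if the wrist force passes 120 N, or if a joint passes its speed limit or range.

## Working session

There is one attempt and no reset: what is moved stays moved. The work goes in short steps, Python scripts to look and compute and a tool call to move; the robot and the scene stay as the last step left them, time stands still between calls to the robot, and variables do not carry over. Pictures are saved under pics/ and viewed, at most 10 in all, crops included, and the job is handed in when it is done.

Besides the shell and the picture viewer there is one more tool, called after "Request:" as name(argument=value, ...), one argument or row to a line, values as JSON. move_arm: Moves the arm, as the interface text tells. Its arguments: {"type":"object","properties":{"deltas":{"type":"array","items":{"type":"object","properties":{"x":{"type":"number"},"y":{"type":"number"},"z":{"type":"number"},"ax":{"type":"number"},"ay":{"type":"number"},"az":{"type":"number"},"gripper":{"type":"number"}}}},"grip_force":{"type":"number"}},"required":["deltas"]}

```bash
mkdir -p pics
cat > h.py <<'E'
import numpy as np, cv2
from rig import arm
def cam(n):
    m=arm.camera_model(n); p,d=arm.camera(n); return p,d,m
def ray(m,u,v):
    f=200/np.tan(np.radians(m['vfov'])/2); R=np.array(m['R']);t=np.array(m['t'])
    return -R.T@t, R.T@np.array([(u-m['cx'])/f,(v-m['cy'])/f,1.])
def onz(m,u,v,z):
    c,r=ray(m,u,v); return c+r*(z-c[2])/r[2]
def dep(m,d,u,v):
    c,r=ray(m,u,v); return c+r*d[int(round(v)),int(round(u))]
def cloud(m,d):
    f=200/np.tan(np.radians(m['vfov'])/2); R=np.array(m['R']);t=np.array(m['t'])
    v,u=np.mgrid[:400,:640]; P=np.stack([(u-m['cx'])/f*d,(v-m['cy'])/f*d,d],-1)
    return (P-t)@R
E
python3 - <<'E'
from h import *
for n in ['top','scene']:
    p,d,m=cam(n); cv2.imwrite(f'pics/{n}0.png',p); np.savez(f'{n}0.npz',p=p,d=d)
    print(n,m)
o=arm.get_obs(); print(o['time_s'],o['eef_pos'],o['tool_rot'],o['finger_gap'])
E
```

```text
top {'vfov': 51.69090727625426, 'cx': 318.57651403772655, 'cy': 198.36608280739466, 'R': array([[-0.00890121, -0.99994511, -0.00552664],
       [-0.97549922,  0.00989831, -0.21978011],
       [ 0.21982275,  0.00343492, -0.97553378]]), 't': array([0.035894  , 0.54720313, 1.39868702])}
scene {'vfov': 49.94252408023736, 'cx': 319.3015332651252, 'cy': 200.4146097627699, 'R': array([[ 0.86657707,  0.49900073,  0.00651602],
       [ 0.28801121, -0.48941908, -0.82311513],
       [-0.40754598,  0.71516938, -0.56783715]]), 't': array([-0.4746165 , -0.06168387,  1.48556455])}
0.1 [ 0.24186936 -0.57578154  0.20170224] [[ 9.21950481e-01  3.87307219e-01 -6.54544120e-04]
 [ 3.87307751e-01 -9.21949681e-01  1.22118797e-03]
 [-1.30481826e-04 -1.37938485e-03 -9.99999040e-01]] 0.0853663463889064
```

View pics/top0.png

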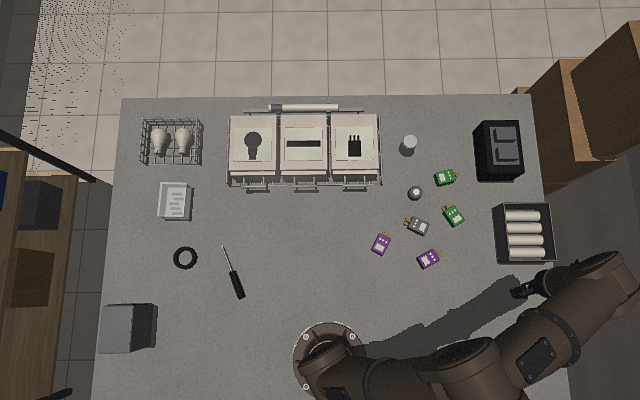

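View pics/scene0.png

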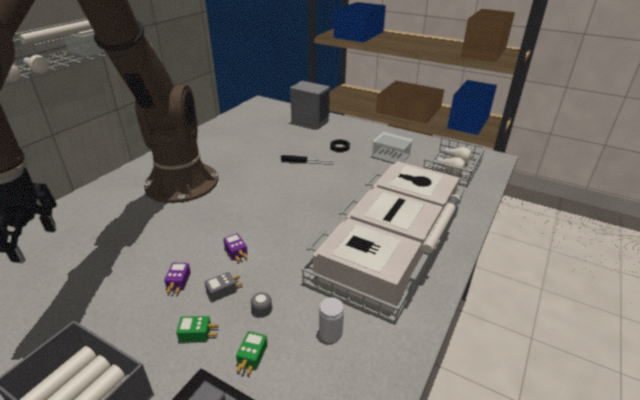

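The top view shows the three-pin card on the rightmost unit at (355,145). The grey tester is at (418,226) with its pins towards (406,218), and the timer is at (415,192). The scene view agrees.

Run:
```python
from h import *
for n in ['top','scene']:
    m=arm.camera_model(n); z=np.load(n+'0.npz'); d=z['d'];p=z['p']; P=cloud(m,d)
    uv=(418,226) if n=='top' else (222,287)
    c=dep(m,d,*uv); print(n,'tester c',c.round(4))
    near=(np.hypot(P[...,0]-c[0],P[...,1]-c[1])<.075)
    hsv=cv2.cvtColor(p,cv2.COLOR_BGR2HSV); 
    mk=(near&(P[...,2]>.028)&(P[...,2]<.045)).astype(np.uint8)
    k,lab,st,ce=cv2.connectedComponentsWithStats(mk); l=lab[uv[1],uv[0]]; s=P[lab==l]
    r=cv2.minAreaRect((s[:,:2]*1000).astype(np.float32)); print('top face',r,s[:,2].mean(),len(s))
    br=near&(hsv[...,1]>90)&(hsv[...,0]>8)&(hsv[...,0]<30)&(P[...,2]>.006)
    print('brass',np.median(P[br],0),br.sum())
    # unit tops
    top=(P[...,2]>.094)&(P[...,2]<.112)&(P[...,0]>.45)&(P[...,0]<1.1)&(P[...,1]<.5)&(P[...,1]>-.35)&(p.min(-1)>0)
    k,lab,st,ce=cv2.connectedComponentsWithStats(top.astype(np.uint8))
    for i in range(1,k):
        if st[i,4]>150:
            s=P[lab==i]; print('unit',cv2.minAreaRect((s[:,:2]*1000).astype(np.float32)),s[:,2].mean(),st[i])
    h=(P[...,2]>.05)&(P[...,2]<.075)&(P[...,0]>.45)&(P[...,0]<.75)&(P[...,1]<.5)&(P[...,1]>-.35)
    k,lab,st,ce=cv2.connectedComponentsWithStats(h.astype(np.uint8))
    for i in range(1,k):
        if st[i,4]>8: s=P[lab==i]; print('h',s.min(0).round(3),s.max(0).round(3),st[i])
p=np.load('top0.npz')['p']; q=np.load('scene0.npz')['p']
a=cv2.resize(p[105:255,320:480],(800,750))[:600]
cv2.imwrite('pics/crop.png',np.vstack([cv2.resize(p[105:255,310:470],(640,600))]))
```

```text
top tester c [ 0.449  -0.3197  0.0381]
top face ((456.8724060058594, -314.201904296875), (83.85098266601562, 47.695045471191406), 62.99694061279297) 0.03558218865017525 250
brass [ 0.47200434 -0.28603194  0.01689001] 30
unit ((746.99365234375, 173.97157287597656), (345.3741760253906, 214.0500030517578), 89.9205322265625) 0.10265181276935799 [ 229  113   98   59 5126]
unit ((745.4237060546875, -96.5965805053711), (210.4949188232422, 166.09315490722656), 0.23037920892238617) 0.10272130492427146 [ 331  114   48   57 2574]
h [ 0.721 -0.317  0.051] [ 0.748 -0.27   0.075] [401 144  14   8  35]
h [0.696 0.477 0.052] [0.748 0.484 0.068] [194 146   2  15  26]
h [ 0.705 -0.199  0.05 ] [ 0.74  -0.194  0.056] [380 147   2  10  16]
h [0.702 0.359 0.05 ] [0.731 0.364 0.058] [227 151   2   8  11]
h [ 0.611 -0.199  0.05 ] [ 0.697 -0.193  0.058] [380 158   3  24  32]
h [0.627 0.359 0.05 ] [0.696 0.366 0.062] [226 160   2  19  35]
h [ 0.588 -0.174  0.05 ] [ 0.631 -0.018  0.075] [332 175  45  12 197]
h [0.587 0.185 0.05 ] [0.63  0.339 0.075] [232 176  44  13 188]
h [0.587 0.007 0.05 ] [0.632 0.161 0.07
[... 381 characters left out ...]
  143  126 8957]
unit ((874.054931640625, -88.13821411132812), (24.5964298248291, 104.40435028076172), 3.6971874237060547) 0.09849738271108893 [410 248  23  32 188]
h [0.576 0.493 0.055] [0.611 0.5   0.071] [394 147  10   6  18]
h [0.697 0.473 0.051] [0.749 0.484 0.066] [424 159  16   6  35]
h [0.59  0.215 0.063] [0.617 0.308 0.073] [365 171  18  15  83]
h [0.587 0.034 0.062] [0.616 0.126 0.073] [339 198  21  17 104]
h [ 0.589 -0.146  0.061] [ 0.618 -0.053  0.073] [306 230  25  21 141]
h [ 0.63  -0.184  0.05 ] [ 0.75  -0.175  0.075] [313 259  44  26 326]
h [ 0.612 -0.204  0.05 ] [ 0.75  -0.193  0.058] [302 268  51  23 141]
h [ 0.728 -0.328  0.05 ] [ 0.75  -0.316  0.075] [319 313   7  15  57]
```

View pics/crop.png

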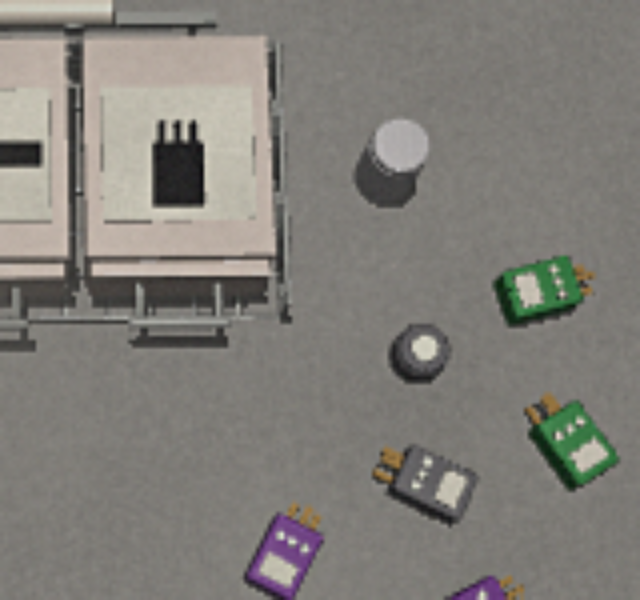

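The crop confirms the card with three pins. The tester's pins point up-left at about 62° yaw, towards +x,+y. Both views agree on the block centre, about (0.453,-0.323), and on the handle, about (0.594,-0.098,0.064). Next I move above the handle.

Request:
move_arm(
  deltas=[
    {"x": 510,"y": -304,"z": 0,"az": -1.173,"gripper": 1},
    {"x": 510,"y": -304,"z": 0,"az": -1.173,"gripper": 0.5},
    {"x": 510,"y": -304,"z": 0,"az": -1.173,"gripper": 0.5},
    {"x": 510,"y": -304,"z": 0,"az": -1.173,"gripper": 0.5},
    {"x": 510,"y": -304,"z": 0,"az": -1.173,"gripper": 0.5},
    {"x": 510,"y": -304,"z": 0,"az": -1.173,"gripper": 0.5},
    {"x": 510,"y": -304,"z": 0,"az": -1.173,"gripper": 0.5},
    {"x": 510,"y": -304,"z": 0,"az": -1.173,"gripper": 0.5},
    {"x": 510,"y": -304,"z": 0,"az": -1.173,"gripper": 0.5},
    {"x": 510,"y": -304,"z": 0,"az": -1.173,"gripper": 0.5},
  ],
)

```text
schema error: expected keys x, y, z, ax, ay, az, gripper
```

Request:
move_arm(
  deltas=[
    {"x": 510,"y": -304,"z": 0,"ax": 0,"ay": 0,"az": -1.173,"gripper": 0.4},
    {"x": 510,"y": -304,"z": 0,"ax": 0,"ay": 0,"az": -1.173,"gripper": 0.4},
    {"x": 510,"y": -304,"z": 0,"ax": 0,"ay": 0,"az": -1.173,"gripper": 0.4},
    {"x": 510,"y": -304,"z": 0,"ax": 0,"ay": 0,"az": -1.173,"gripper": 0.4},
    {"x": 510,"y": -304,"z": 0,"ax": 0,"ay": 0,"az": -1.173,"gripper": 0.4},
    {"x": 510,"y": -304,"z": 0,"ax": 0,"ay": 0,"az": -1.173,"gripper": 0.4},
    {"x": 510,"y": -304,"z": 0,"ax": 0,"ay": 0,"az": -1.173,"gripper": 0.4},
    {"x": 510,"y": -304,"z": 0,"ax": 0,"ay": 0,"az": -1.173,"gripper": 0.4},
    {"x": 510,"y": -304,"z": 0,"ax": 0,"ay": 0,"az": -1.173,"gripper": 0.4},
    {"x": 510,"y": -304,"z": 0,"ax": 0,"ay": 0,"az": -1.173,"gripper": 0.4},
  ],
)

```text
time_s: 1.1
eef_pos: [0.5395, -0.1723, 0.2022]
tool_rot: [[0.0, 1.0, -0.0], [1.0, -0.0, -0.0], [-0.0, -0.0, -1.0]]
ft_force: [1.1, -0.8, -0.1]
finger_gap: 0.0342
gripper_force: 0.0
```

Request:
move_arm(
  deltas=[
    {"x": 74,"y": 20,"z": 0,"ax": 0,"ay": 0,"az": 0,"gripper": 0.4},
    {"x": 74,"y": 20,"z": 0,"ax": 0,"ay": 0,"az": 0,"gripper": 0.4},
    {"x": 74,"y": 20,"z": 0,"ax": 0,"ay": 0,"az": 0,"gripper": 0.4},
    {"x": 74,"y": 20,"z": 0,"ax": 0,"ay": 0,"az": 0,"gripper": 0.4},
  ],
)

```text
time_s: 1.5
eef_pos: [0.5587, -0.0995, 0.202]
tool_rot: [[-0.001, 1.0, -0.001], [1.0, 0.001, -0.0], [-0.0, -0.001, -1.0]]
ft_force: [-0.2, -0.8, -0.6]
finger_gap: 0.0339
gripper_force: 0.0
```

Run:
```python
from h import *
p,d,m=cam('wrist'); cv2.imwrite('pics/w1.png',p); np.savez('w1.npz',p=p,d=d,R=m['R'],t=m['t'])
o=arm.get_obs(); print(o['eef_pos'],o['finger_gap'],m)
P=cloud(m,d); ok=d>0
P2=P[ok]
top=P2[(P2[:,2]>.095)&(P2[:,2]<.11)]
print(len(top), top.min(0) if len(top) else 0, top.max(0) if len(top) else 0)
# x-z profile at a line of y
for y in (-.13,-.098,-.07):
    s=P2[(abs(P2[:,1]-y)<.003)&(P2[:,0]>.55)&(P2[:,0]<.68)]
    for x in np.arange(.55,.68,.004):
        q=s[(s[:,0]>=x)&(s[:,0]<x+.004),2]
        if len(q): print(y,round(x,3),q.min().round(3),q.max().round(3),len(q))
```

```text
[ 0.55850557 -0.10083474  0.20204074] 0.03374758297723593 {'vfov': 64.40447591556072, 'cx': 321.6390421187915, 'cy': 198.5223862816648, 'R': array([[ 9.99998326e-01,  1.82598844e-03, -1.15237002e-04],
       [ 1.78438140e-03, -9.59416224e-01,  2.81988164e-01],
       [ 4.04346880e-04, -2.81987898e-01, -9.59417877e-01]]), 't': array([-0.55806229, -0.13392763,  0.34852729])}
54834 [ 0.64295888 -0.18164771  0.09501042] [0.84962998 0.04839201 0.10618947]
-0.13 0.55 -0.003 -0.0 21
-0.13 0.554 -0.003 -0.001 15
-0.13 0.558 -0.003 -0.0 14
-0.13 0.562 -0.002 0.0 14
-0.13 0.566 -0.003 -0.0 20
-0.13 0.57 -0.003 0.0 15
-0.13 0.574 -0.003 -0.001 12
-0.13 0.578 -0.003 -0.0 16
-0.13 0.582 -0.003 -0.001 13
-0.13 0.586 -0.002 0.067 27
-0.13 0.59 -0.003 0.069 40
-0.13 0.594 -0.003 0.069 23
-0.13 0.598 0.063 0.067 16
-0.13 0.602 0.063 0.069 16
-0.13 0.606 -0.003 0.068 28
-0.13 0.61 -0.002 0.067 34
-0.13 0.614 -0.002 0.067 28
-0.13 0.618 -0.003 0.067 31
-0.13 0.622 -0.002 0.068 33
-0.13 0.626 -0.002 0.089 100
-0.13 0.63 -0.003 0.089 40
-0.13 0.634 -0.002 0.09 26
-0.13 0.638 0.087 0.09 25
-0.13 0.642 0.0
[... 1193 characters left out ...]
001 22
-0.07 0.554 -0.003 -0.0 15
-0.07 0.558 -0.003 -0.001 15
-0.07 0.562 -0.003 0.0 20
-0.07 0.566 -0.003 0.001 15
-0.07 0.57 -0.002 0.0 20
-0.07 0.574 -0.004 -0.0 15
-0.07 0.578 -0.003 0.0 20
-0.07 0.582 -0.003 0.0 15
-0.07 0.586 -0.003 0.067 29
-0.07 0.59 -0.003 0.069 48
-0.07 0.594 0.065 0.069 20
-0.07 0.598 0.065 0.066 2
-0.07 0.626 0.027 0.089 79
-0.07 0.63 0.087 0.089 33
-0.07 0.634 0.087 0.089 30
-0.07 0.638 0.087 0.09 33
-0.07 0.642 0.079 0.102 54
-0.07 0.646 0.078 0.102 41
-0.07 0.65 0.099 0.102 30
-0.07 0.654 0.099 0.102 33
-0.07 0.658 0.099 0.102 31
-0.07 0.662 0.099 0.102 30
-0.07 0.666 0.099 0.103 35
-0.07 0.67 0.099 0.102 35
-0.07 0.674 0.099 0.103 35
-0.07 0.678 0.1 0.102 12
```

View pics/w1.png

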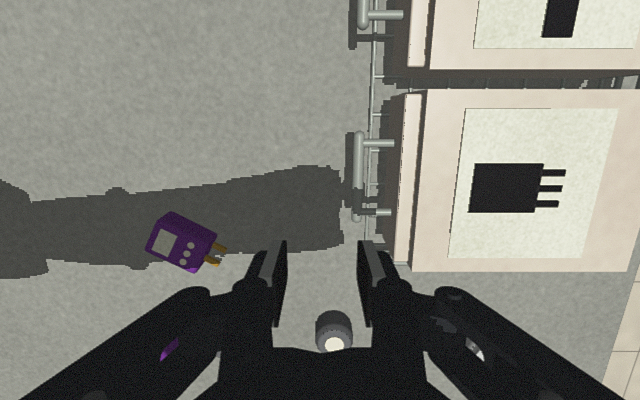

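The wrist view shows the tester unit's handle from (357,131) to (357,221), with the drawer front's edge at about column 393. Measured, the bar centre is x=0.593, z=0.064, y=-0.099, and the front is at x=0.627. Those values match the 35 mm in the text. I'll go down over it.

Request:
move_arm(
  deltas=[
    {"x": 1,"y": 32,"z": 0,"ax": 0,"ay": 0,"az": 0,"gripper": 0.36},
    {"x": 1,"y": 32,"z": 40,"ax": 0,"ay": 0,"az": 0,"gripper": 0.36},
    {"x": 1,"y": 32,"z": 80,"ax": 0,"ay": 0,"az": 0,"gripper": 0.36},
    {"x": 1,"y": 32,"z": 80,"ax": 0,"ay": 0,"az": 0,"gripper": 0.36},
    {"x": 1,"y": 32,"z": 80,"ax": 0,"ay": 0,"az": 0,"gripper": 0.36},
    {"x": 1,"y": 32,"z": 100,"ax": 0,"ay": 0,"az": 0,"gripper": 0.36},
    {"x": 1,"y": 32,"z": 115,"ax": 0,"ay": 0,"az": 0,"gripper": 0.36},
    {"x": 1,"y": 32,"z": 125,"ax": 0,"ay": 0,"az": 0,"gripper": 0.36},
    {"x": 1,"y": 32,"z": 136,"ax": 0,"ay": 0,"az": 0,"gripper": 0.36},
    {"x": 1,"y": 32,"z": 136,"ax": 0,"ay": 0,"az": 0,"gripper": 0.36},
  ],
)

```text
time_s: 2.55
eef_pos: [0.5902, -0.099, 0.0654]
tool_rot: [[0.0, 1.0, -0.002], [1.0, -0.0, 0.0], [0.0, -0.002, -1.0]]
ft_force: [-0.8, 0.0, -0.3]
finger_gap: 0.0307
gripper_force: 0.0
```

No contact so far. Next I close on the handle.

Request:
move_arm(
  deltas=[
    {"x": 0,"y": 2,"z": 0,"ax": 0,"ay": 0,"az": 0,"gripper": 0},
    {"x": 0,"y": 2,"z": 0,"ax": 0,"ay": 0,"az": 0,"gripper": 0},
    {"x": 0,"y": 2,"z": 0,"ax": 0,"ay": 0,"az": 0,"gripper": 0},
    {"x": 0,"y": 2,"z": 0,"ax": 0,"ay": 0,"az": 0,"gripper": 0},
    {"x": 0,"y": 2,"z": 0,"ax": 0,"ay": 0,"az": 0,"gripper": 0},
    {"x": 0,"y": 2,"z": 0,"ax": 0,"ay": 0,"az": 0,"gripper": 0},
  ],
  grip_force=40,
)

```text
time_s: 3.15
eef_pos: [0.593, -0.0988, 0.0665]
tool_rot: [[0.0, 1.0, 0.0], [1.0, -0.0, -0.0], [-0.0, 0.0, -1.0]]
ft_force: [-0.2, -0.1, 0.4]
finger_gap: 0.0
gripper_force: 0.0
```

Run:
```python
from h import *
p,d,m=cam('wrist'); q,d2,m2=cam('scene')
cv2.imwrite('pics/w2.png',np.hstack([cv2.resize(p,(480,300)),cv2.resize(q[180:305,220:350],(312,300))]))
o=arm.get_obs(); print(o['eef_pos'],o['finger_gap'],o['gripper_force'])
```

```text
[ 0.59289573 -0.09885795  0.06644185] 0.0002336263465009881 0.0
```

View pics/w2.png

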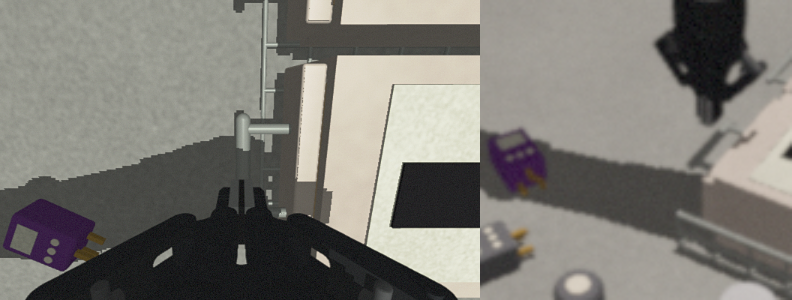

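Run:
```python
from h import *
p,d,m=cam('scene'); P=cloud(m,d)
f=200/np.tan(np.radians(m['vfov'])/2)
def proj(X):
    c=m['R']@np.array(X)+m['t']; return (f*c[0]/c[2]+m['cx'],f*c[1]/c[2]+m['cy'])
o=arm.get_obs();e=o['eef_pos']; print(e,'tcp px',proj(e),'tip px',proj(e-[0,0,.011]))
dk=(p.max(-1)<60)&(P[...,0]>.54)&(P[...,0]<.65)&(abs(P[...,1]+.1)<.06)&(P[...,2]>.045)&(d>0)
v,u=np.nonzero(dk)
for r in range(v.min(),v.max()+1):
    if r>v.max()-14: s=P[r,u[v==r]]; print(r,u[v==r].min(),u[v==r].max(),s.min(0).round(3),s.max(0).round(3))
b=(P[...,0]>.57)&(P[...,0]<.615)&(abs(P[...,1]+.1)<.06)&(P[...,2]>.055)&(P[...,2]<.08)&(p.max(-1)>60)
print(P[b].min(0),P[b].max(0),b.sum())
cv2.imwrite('pics/s3.png',cv2.resize(p[170:270,240:370],(780,600),interpolation=cv2.INTER_NEAREST))
```

```text
[ 0.59290147 -0.098817    0.06643769] tcp px (np.float64(315.63350656727687), np.float64(239.27717450026495)) tip px (np.float64(315.6266128847111), np.float64(242.47020312441515))
216 309 329 [ 0.581 -0.114  0.147] [ 0.638 -0.1    0.168]
217 310 328 [ 0.582 -0.112  0.143] [ 0.635 -0.102  0.164]
218 310 326 [ 0.585 -0.114  0.14 ] [ 0.629 -0.104  0.158]
219 311 325 [ 0.585 -0.113  0.138] [ 0.628 -0.105  0.157]
220 311 324 [ 0.586 -0.115  0.133] [ 0.625 -0.107  0.152]
221 311 323 [ 0.586 -0.112  0.131] [ 0.622 -0.107  0.147]
222 313 320 [ 0.591 -0.11   0.124] [ 0.607 -0.094  0.134]
223 313 320 [ 0.591 -0.109  0.126] [ 0.606 -0.099  0.129]
224 311 320 [ 0.588 -0.114  0.12 ] [ 0.605 -0.097  0.128]
225 316 320 [ 0.599 -0.107  0.121] [ 0.607 -0.102  0.123]
226 313 320 [ 0.592 -0.111  0.116] [ 0.606 -0.099  0.122]
227 313 319 [ 0.592 -0.111  0.114] [ 0.606 -0.104  0.12 ]
228 316 319 [ 0.599 -0.108  0.112] [ 0.605 -0.103  0.113]
229 313 318 [ 0.59  -0.108  0.106] [ 0.604 -0.105  0.11 ]
[ 0.58893763 -0.14563941  0.0610946 ] [ 0.6149253  -0.05496523  0.07318712] 138
```

View pics/s3.png

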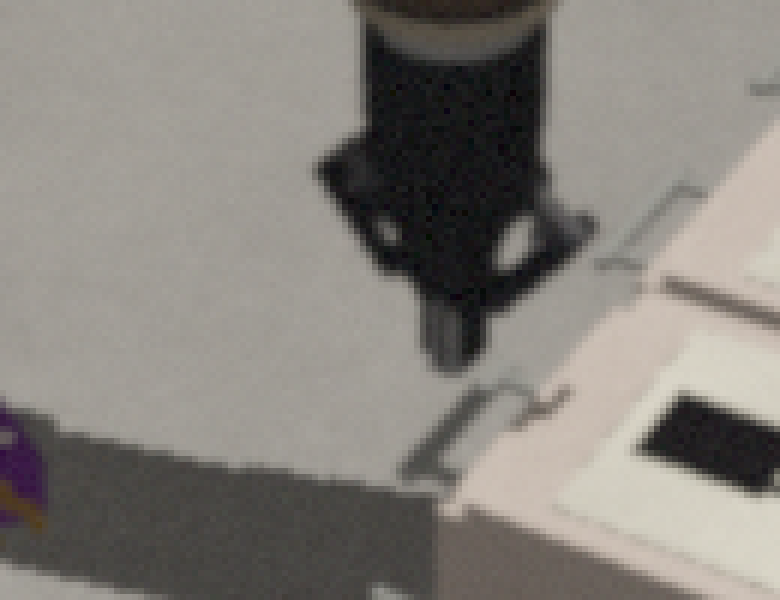

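The scene crop shows the closed fingertips at about (315,231) full-frame, which is well above the handle. I'll check the real tip height with the wrist depth.

Run:
```python
from h import *
z=np.load('w1.npz'); m=dict(arm.camera_model('wrist')); m['R']=z['R'];m['t']=z['t']
def an(p,d,m,e):
    P=cloud(m,d); print('cam',-np.array(m['R']).T@m['t'])
    k=(p.max(-1)<70)&(d>0)&(d<.30)
    s=P[k]-e; print('dark pts rel TCP: zmin pct',np.percentile(s[:,2],[0,1,5,20]), 'near tip', s[s[:,2]<np.percentile(s[:,2],1)].mean(0))
    for u,v in [(280,243),(362,243),(275,260)]: print(u,v,d[v,u],(P[v,u]-e).round(4))
an(z['p'],z['d'],m,np.array([.5585,-.1008,.2020]))
p,d,mm=cam('wrist'); e=arm.get_obs()['eef_pos']; an(p,d,mm,e)
P=cloud(mm,d)
b=(P[...,0]>.58)&(P[...,0]<.605)&(P[...,1]>-.085)&(P[...,1]<-.05)&(P[...,2]>.04)&(P[...,2]<.09)
print('bar',P[b].min(0),P[b].max(0),b.sum()); print(arm.get_obs()['joint_pos'])
```

```text
cam [ 0.55815941 -0.02919284  0.37208501]
dark pts rel TCP: zmin pct [-0.16076779 -0.09936241 -0.09835921  0.07859725] near tip [ 0.14586691  0.04876349 -0.10345307]
280 243 0.14639704 [-0.0194  0.0106  0.0354]
362 243 0.14568517 [0.0183 0.011  0.0361]
275 260 0.1303222 [-0.0194  0.0106  0.0522]
cam [ 0.59231662 -0.028559    0.2365    ]
dark pts rel TCP: zmin pct [-0.07000341 -0.06845211 -0.06438158  0.03700493] near tip [-0.05949555 -0.01591513 -0.0688097 ]
280 243 0.25845903 [-0.0343 -0.0373 -0.0677]
362 243 0.25942934 [ 0.0326 -0.0376 -0.0686]
275 260 0.2636615 [-0.0391 -0.053  -0.0685]
bar [ 0.58815328 -0.08495509  0.06234923] [ 0.60481272 -0.05232714  0.06996481] 1274
[ 0.33197098  0.56809416 -0.36999771  1.75754226  0.25878859  0.8640056
 -0.15436569]
```

Both cameras put the real fingertips about 36 mm behind the reported TCP, not 11 mm ahead of it. Laterally they are centred. I will work from the measured tip, tip z = eef z + 0.036. Next: reopen, go about 49 mm lower and watch the force.

Request:
move_arm(
  deltas=[
    {"x": 0,"y": -2.5,"z": 0,"ax": 0,"ay": 0,"az": 0,"gripper": 0.36},
    {"x": 0,"y": -2.5,"z": 0,"ax": 0,"ay": 0,"az": 0,"gripper": 0.36},
    {"x": 0,"y": -2.5,"z": 0,"ax": 0,"ay": 0,"az": 0,"gripper": 0.36},
    {"x": 0,"y": -2.5,"z": 0,"ax": 0,"ay": 0,"az": 0,"gripper": 0.36},
    {"x": 0,"y": -2.5,"z": 10,"ax": 0,"ay": 0,"az": 0,"gripper": 0.36},
    {"x": 0,"y": -2.5,"z": 20,"ax": 0,"ay": 0,"az": 0,"gripper": 0.36},
    {"x": 0,"y": -2.5,"z": 28,"ax": 0,"ay": 0,"az": 0,"gripper": 0.36},
    {"x": 0,"y": -2.5,"z": 34,"ax": 0,"ay": 0,"az": 0,"gripper": 0.36},
    {"x": 0,"y": -2.5,"z": 34,"ax": 0,"ay": 0,"az": 0,"gripper": 0.36},
  ],
)

```text
time_s: 4.25
eef_pos: [0.5895, -0.0988, 0.031]
tool_rot: [[-0.0, 1.0, -0.002], [1.0, 0.0, 0.0], [0.0, -0.002, -1.0]]
ft_force: [0.3, -0.3, -0.2]
finger_gap: 0.0308
gripper_force: 0.0
```

Request:
move_arm(
  deltas=[
    {"x": 0,"y": 0,"z": 5,"ax": 0,"ay": 0,"az": 0,"gripper": 0.36},
    {"x": 0,"y": 0,"z": 10,"ax": 0,"ay": 0,"az": 0,"gripper": 0.36},
    {"x": 0,"y": 0,"z": 15,"ax": 0,"ay": 0,"az": 0,"gripper": 0.36},
    {"x": 0,"y": 0,"z": 15,"ax": 0,"ay": 0,"az": 0,"gripper": 0.36},
  ],
)

```text
time_s: 4.65
eef_pos: [0.5907, -0.0989, 0.0173]
tool_rot: [[0.0, 1.0, 0.001], [1.0, -0.0, -0.0], [-0.0, 0.001, -1.0]]
ft_force: [-1.0, 0.2, 0.9]
finger_gap: 0.0307
gripper_force: 0.9
```

Request:
move_arm(
  deltas=[
    {"x": 0,"y": 2,"z": 0,"ax": 0,"ay": 0,"az": 0,"gripper": 0},
    {"x": 0,"y": 2,"z": 0,"ax": 0,"ay": 0,"az": 0,"gripper": 0},
    {"x": 0,"y": 2,"z": 0,"ax": 0,"ay": 0,"az": 0,"gripper": 0},
    {"x": 0,"y": 2,"z": 0,"ax": 0,"ay": 0,"az": 0,"gripper": 0},
    {"x": 0,"y": 2,"z": 0,"ax": 0,"ay": 0,"az": 0,"gripper": 0},
    {"x": 0,"y": 2,"z": 0,"ax": 0,"ay": 0,"az": 0,"gripper": 0},
  ],
  grip_force=40,
)

```text
time_s: 5.25
eef_pos: [0.5925, -0.0988, 0.0175]
tool_rot: [[0.0, 1.0, 0.0], [1.0, -0.0, -0.0], [-0.0, 0.0, -1.0]]
ft_force: [1.1, 0.4, 1.0]
finger_gap: 0.0096
gripper_force: 39.0
```

The gap is 9.6 mm with 39 N of grip, so the fingers hold the handle. I'll pull it out 130 mm.

Request:
move_arm(
  deltas=[
    {"x": 0,"y": -10,"z": 0,"ax": 0,"ay": 0,"az": 0,"gripper": 0},
    {"x": 0,"y": -24,"z": 0,"ax": 0,"ay": 0,"az": 0,"gripper": 0},
    {"x": 0,"y": -40,"z": 0,"ax": 0,"ay": 0,"az": 0,"gripper": 0},
    {"x": 0,"y": -56,"z": 0,"ax": 0,"ay": 0,"az": 0,"gripper": 0},
    {"x": 0,"y": -72,"z": 0,"ax": 0,"ay": 0,"az": 0,"gripper": 0},
    {"x": 0,"y": -88,"z": 0,"ax": 0,"ay": 0,"az": 0,"gripper": 0},
    {"x": 0,"y": -104,"z": 0,"ax": 0,"ay": 0,"az": 0,"gripper": 0},
    {"x": 0,"y": -118,"z": 0,"ax": 0,"ay": 0,"az": 0,"gripper": 0},
    {"x": 0,"y": -130,"z": 0,"ax": 0,"ay": 0,"az": 0,"gripper": 0},
    {"x": 0,"y": -130,"z": 0,"ax": 0,"ay": 0,"az": 0,"gripper": 0},
  ],
)

```text
time_s: 6.25
eef_pos: [0.4598, -0.0991, 0.0174]
tool_rot: [[0.0, 1.0, -0.002], [1.0, -0.0, -0.001], [-0.001, -0.002, -1.0]]
ft_force: [-1.1, -0.6, 0.4]
finger_gap: 0.0097
gripper_force: 39.6
```

Request:
move_arm(
  deltas=[
    {"x": 0,"y": 0,"z": 0,"ax": 0,"ay": 0,"az": 0,"gripper": 0},
    {"x": 0,"y": 0,"z": 0,"ax": 0,"ay": 0,"az": 0,"gripper": 0.36},
    {"x": 0,"y": 0,"z": 0,"ax": 0,"ay": 0,"az": 0,"gripper": 0.36},
    {"x": 0,"y": 0,"z": 0,"ax": 0,"ay": 0,"az": 0,"gripper": 0.36},
    {"x": 0,"y": 0,"z": -20,"ax": 0,"ay": 0,"az": 0,"gripper": 0.36},
    {"x": 0,"y": 0,"z": -60,"ax": 0,"ay": 0,"az": 0,"gripper": 0.36},
    {"x": 0,"y": 0,"z": -110,"ax": 0,"ay": 0,"az": 0,"gripper": 1},
    {"x": 0,"y": 0,"z": -150,"ax": 0,"ay": 0,"az": 0,"gripper": 1},
    {"x": 0,"y": 0,"z": -160,"ax": 0,"ay": 0,"az": 0,"gripper": 1},
  ],
)

```text
time_s: 7.15
eef_pos: [0.4652, -0.0988, 0.1818]
tool_rot: [[-0.0, 1.0, 0.007], [1.0, 0.0, -0.001], [-0.001, 0.007, -1.0]]
ft_force: [0.1, -0.6, -0.3]
finger_gap: 0.0734
gripper_force: 0.0
```

Drawer pulled out and handle released. Now over the tester for a close look, also capturing the drawer in the top view.

Request:
move_arm(
  deltas=[
    {"x": -40,"y": -5,"z": 0,"ax": 0,"ay": 0,"az": 0.1,"gripper": 1},
    {"x": -80,"y": -10,"z": 0,"ax": 0,"ay": 0,"az": 0.2,"gripper": 1},
    {"x": -125,"y": -15,"z": 0,"ax": 0,"ay": 0,"az": 0.3,"gripper": 1},
    {"x": -170,"y": -20,"z": 0,"ax": 0,"ay": 0,"az": 0.4,"gripper": 1},
    {"x": -215,"y": -25,"z": 0,"ax": 0,"ay": 0,"az": 0.489,"gripper": 1},
    {"x": -250,"y": -25,"z": 0,"ax": 0,"ay": 0,"az": 0.489,"gripper": 1},
    {"x": -250,"y": -25,"z": 0,"ax": 0,"ay": 0,"az": 0.489,"gripper": 1},
    {"x": -250,"y": -25,"z": 0,"ax": 0,"ay": 0,"az": 0.489,"gripper": 1},
  ],
)

```text
time_s: 7.95
eef_pos: [0.437, -0.3491, 0.1764]
tool_rot: [[0.471, 0.882, -0.001], [0.882, -0.471, 0.001], [0.0, -0.001, -1.0]]
ft_force: [-0.1, 0.0, 0.1]
finger_gap: 0.0854
gripper_force: 0.0
```

Run:
```python
from h import *
o=arm.get_obs(); print(o['eef_pos'],o['tool_rot'].round(3).tolist(),o['finger_gap'])
p,d,m=cam('wrist'); np.savez('w4.npz',p=p,d=d); P=cloud(m,d)
pt,dt,mt=cam('top'); np.savez('t4.npz',p=pt,d=dt); Q=cloud(mt,dt)
near=np.hypot(P[...,0]-.453,P[...,1]+.323)<.06
sat=cv2.cvtColor(p,cv2.COLOR_BGR2HSV)[...,1]
k=(near&(P[...,2]>.030)&(P[...,2]<.042)).astype(np.uint8)
n,l,st,ce=cv2.connectedComponentsWithStats(k)
for i in range(1,n):
    if st[i,4]>300:
        s=P[l==i]; r=cv2.minAreaRect((s[:,:2]*1000).astype(np.float32)); print('blk',r,np.median(s[:,2]),st[i])
br=near&(P[...,2]>.008)&(P[...,2]<.026)&(sat>90); s=P[br]
print('brass',s.mean(0),len(s)); 
if len(s): print(cv2.minAreaRect((s[:,:2]*1000).astype(np.float32)))
# drawer
for y in (-.1,-.075):
  for x in np.arange(.45,.66,.006):
    s=Q[(abs(Q[...,1]-y)<.008)&(Q[...,0]>=x)&(Q[...,0]<x+.006)]
    if len(s): print(y,x.round(3),s[:,2].min().round(3),np.median(s[:,2]).round(3),s[:,2].max().round(3))
x0=(Q[...,0]>.53)&(Q[...,0]<.61)
for y in np.arange(-.19,0,.005):
    s=Q[x0&(Q[...,1]>=y)&(Q[...,1]<y+.005)]
    if len(s): print('y',y.round(3),np.median(s[:,2]).round(3),s[:,2].max().round(3))
cv2.imwrite('pics/w4.png',np.hstack([cv2.resize(p,(480,300)),cv2.resize(pt[130:230,300:400],(300,300))]))
```

```text
[ 0.43704742 -0.34907645  0.17639984] [[0.471, 0.882, -0.001], [0.882, -0.471, 0.001], [0.0, -0.001, -1.0]] 0.08538849962738312
blk ((452.8980407714844, -324.4148254394531), (65.99994659423828, 45.83549118041992), 63.21110153198242) 0.0345130667828287 [ 300  114   48   68 3070]
brass [ 0.47227049 -0.28727817  0.01235708] 228
((472.23699951171875, -287.13909912109375), (17.590618133544922, 27.824047088623047), 63.66755294799805)
-0.1 0.45 -0.008 -0.003 0.008
-0.1 0.456 -0.004 0.003 0.07
-0.1 0.462 -0.011 0.035 0.076
-0.1 0.468 -0.003 -0.001 -0.001
-0.1 0.48 -0.003 -0.001 0.003
-0.1 0.486 -0.003 0.002 0.008
-0.1 0.492 -0.002 0.002 0.005
-0.1 0.498 -0.011 0.061 0.097
-0.1 0.504 -0.004 0.088 0.097
-0.1 0.51 0.085 0.092 0.093
-0.1 0.516 0.076 0.079 0.082
-0.1 0.528 0.03 0.037 0.038
-0.1 0.534 0.03 0.035 0.039
-0.1 0.54 0.03 0.034 0.038
-0.1 0.546 0.03 0.033 0.037
-0.1 0.552 0.03 0.033 0.039
-0.1 0.558 0.028 0.037 0.04
-0.1 0.564 0.031 0.034 0.035
-0.1 0.57 0.029 0.035 0.039
-0.1 0.576 0.03 0.033 0.039
-0.1 0.582 0.028 0.033 0.043
-0.1 0.588 0.024 0.037 0.044
-0.1 0.594 0.033 0.034 0.036
-
[... 1322 characters left out ...]
-0.185 0.001 0.008
y -0.18 0.0 0.008
y -0.165 0.08 0.085
y -0.16 0.053 0.086
y -0.155 0.035 0.04
y -0.15 0.034 0.043
y -0.145 0.035 0.039
y -0.14 0.035 0.04
y -0.135 0.033 0.04
y -0.13 0.04 0.048
y -0.125 0.034 0.041
y -0.12 0.036 0.043
y -0.115 0.034 0.043
y -0.11 0.034 0.043
y -0.105 0.034 0.04
y -0.1 0.033 0.044
y -0.095 0.034 0.039
y -0.09 0.035 0.041
y -0.085 0.034 0.04
y -0.08 0.034 0.041
y -0.075 0.034 0.039
y -0.07 0.034 0.041
y -0.065 0.038 0.047
y -0.06 0.034 0.039
y -0.055 0.034 0.039
y -0.05 0.035 0.04
y -0.045 0.035 0.041
y -0.04 0.035 0.039
y -0.035 0.079 0.086
y -0.03 0.0 0.081
y -0.025 0.0 0.007
y -0.02 -0.001 0.003
y -0.015 0.0 0.007
y -0.01 0.001 0.007
y -0.005 -0.001 0.008
```

View pics/w4.png

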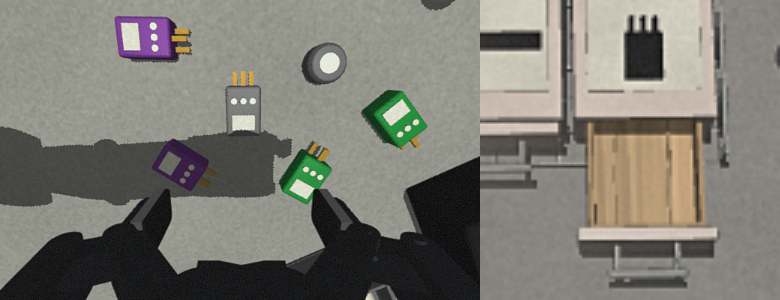

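The wrist half of the picture shows the grey tester at about (243,110), upright in the view with its pins away from the gripper and clear space on both sides for the fingers. Measured, the block is 66.0x45.8 mm, centred at (0.453,-0.324), yaw 63.2°, top 0.035. The drawer is open with its floor at z=0.034 and its ribs at y≈-0.1275 and -0.0625. I'll go down over the tester.

Request:
move_arm(
  deltas=[
    {"x": 29,"y": 2.4,"z": 0,"ax": 0,"ay": 0,"az": -0.023,"gripper": 0.82},
    {"x": 29,"y": 2.4,"z": 40,"ax": 0,"ay": 0,"az": -0.023,"gripper": 0.82},
    {"x": 29,"y": 2.4,"z": 80,"ax": 0,"ay": 0,"az": -0.023,"gripper": 0.82},
    {"x": 29,"y": 2.4,"z": 115,"ax": 0,"ay": 0,"az": -0.023,"gripper": 0.82},
    {"x": 29,"y": 2.4,"z": 140,"ax": 0,"ay": 0,"az": -0.023,"gripper": 0.82},
    {"x": 29,"y": 2.4,"z": 160,"ax": 0,"ay": 0,"az": -0.023,"gripper": 0.82},
    {"x": 29,"y": 2.4,"z": 175,"ax": 0,"ay": 0,"az": -0.023,"gripper": 0.82},
    {"x": 29,"y": 2.4,"z": 188,"ax": 0,"ay": 0,"az": -0.023,"gripper": 0.82},
    {"x": 29,"y": 2.4,"z": 197,"ax": 0,"ay": 0,"az": -0.023,"gripper": 0.82},
    {"x": 29,"y": 2.4,"z": 200,"ax": 0,"ay": 0,"az": -0.023,"gripper": 0.82},
  ],
)

```text
time_s: 9.05
eef_pos: [0.4531, -0.3236, -0.0232]
tool_rot: [[0.449, 0.894, -0.001], [0.894, -0.449, 0.001], [0.0, -0.001, -1.0]]
ft_force: [-0.8, -0.0, 0.7]
finger_gap: 0.0702
gripper_force: 0.0
```

Run:
```python
from h import *
o=arm.get_obs(); e=o['eef_pos']; print(e,o['tool_rot'].round(3).tolist(),o['finger_gap'],o['ft_force'],o['gripper_force'])
p,d,m=cam('scene'); P=cloud(m,d)
dk=(p.max(-1)<45)&(np.hypot(P[...,0]-e[0],P[...,1]-e[1])<.08)&(P[...,2]>.004)&(d>0)
s=P[dk]; s=s[np.argsort(s[:,2])]; print(s[:12].round(3))
```

```text
[ 0.45306656 -0.32364076 -0.02323337] [[0.449, 0.894, -0.001], [0.894, -0.449, 0.001], [0.0, -0.001, -1.0]] 0.07021862239770106 [-0.81264504 -0.02053245  0.66504194] 0.0
[[ 0.419 -0.311  0.023]
 [ 0.495 -0.341  0.023]
 [ 0.418 -0.314  0.025]
 [ 0.492 -0.348  0.025]
 [ 0.494 -0.344  0.026]
 [ 0.426 -0.304  0.027]
 [ 0.42  -0.312  0.027]
 [ 0.494 -0.346  0.027]
 [ 0.492 -0.351  0.027]
 [ 0.496 -0.349  0.028]
 [ 0.418 -0.317  0.028]
 [ 0.418 -0.31   0.028]]
```

Request:
move_arm(
  deltas=[
    {"x": 0,"y": 0,"z": 3,"ax": 0,"ay": 0,"az": 0,"gripper": 0.82},
    {"x": 0,"y": 0,"z": 3,"ax": 0,"ay": 0,"az": 0,"gripper": 0.4},
    {"x": 0,"y": 0,"z": 3,"ax": 0,"ay": 0,"az": 0,"gripper": 0.4},
    {"x": 0,"y": 0,"z": 3,"ax": 0,"ay": 0,"az": 0,"gripper": 0.4},
    {"x": 0,"y": 0,"z": 3,"ax": 0,"ay": 0,"az": 0,"gripper": 0.4},
    {"x": 0,"y": 0,"z": 3,"ax": 0,"ay": 0,"az": 0,"gripper": 0.4},
  ],
  grip_force=30,
)

```text
time_s: 9.7
eef_pos: [0.4535, -0.3247, -0.0251]
tool_rot: [[0.45, 0.893, 0.001], [0.893, -0.45, -0.001], [-0.0, 0.001, -1.0]]
ft_force: [-0.7, 0.7, 6.1]
finger_gap: 0.0455
gripper_force: 31.6
```

Gripped with a 45.5 mm gap. Lifting.

Request:
move_arm(
  deltas=[
    {"x": 0,"y": 0,"z": -10,"ax": 0,"ay": 0,"az": 0,"gripper": 0.4},
    {"x": 0,"y": 0,"z": -30,"ax": 0,"ay": 0,"az": 0,"gripper": 0.4},
    {"x": 0,"y": 0,"z": -60,"ax": 0,"ay": 0,"az": 0,"gripper": 0.4},
    {"x": 0,"y": 0,"z": -95,"ax": 0,"ay": 0,"az": 0,"gripper": 0.4},
    {"x": 0,"y": 0,"z": -130,"ax": 0,"ay": 0,"az": 0,"gripper": 0.4},
    {"x": 0,"y": 0,"z": -140,"ax": 0,"ay": 0,"az": 0,"gripper": 0.4},
    {"x": 0,"y": 0,"z": -140,"ax": 0,"ay": 0,"az": 0,"gripper": 0.4},
  ],
)

```text
time_s: 10.4
eef_pos: [0.454, -0.3249, 0.1163]
tool_rot: [[0.45, 0.893, 0.003], [0.893, -0.45, -0.002], [-0.0, 0.003, -1.0]]
ft_force: [-0.3, 1.1, -1.2]
finger_gap: 0.0459
gripper_force: 31.1
```

Request:
move_arm(
  deltas=[
    {"x": 20,"y": 1,"z": 0,"ax": 0,"ay": 0,"az": 0.09,"gripper": 0.4},
    {"x": 50,"y": 2,"z": 0,"ax": 0,"ay": 0,"az": 0.22,"gripper": 0.4},
    {"x": 85,"y": 4,"z": 0,"ax": 0,"ay": 0,"az": 0.36,"gripper": 0.4},
    {"x": 120,"y": 6,"z": 0,"ax": 0,"ay": 0,"az": 0.5,"gripper": 0.4},
    {"x": 155,"y": 8,"z": 0,"ax": 0,"ay": 0,"az": 0.64,"gripper": 0.4},
    {"x": 190,"y": 10,"z": 0,"ax": 0,"ay": 0,"az": 0.78,"gripper": 0.4},
    {"x": 225,"y": 11,"z": 0,"ax": 0,"ay": 0,"az": 0.92,"gripper": 0.4},
    {"x": 250,"y": 12,"z": 0,"ax": 0,"ay": 0,"az": 1.04,"gripper": 0.4},
    {"x": 262,"y": 12.6,"z": 0,"ax": 0,"ay": 0,"az": 1.104,"gripper": 0.4},
    {"x": 262,"y": 12.6,"z": 0,"ax": 0,"ay": 0,"az": 1.104,"gripper": 0.4},
  ],
)

```text
time_s: 11.4
eef_pos: [0.5818, -0.0932, 0.1125]
tool_rot: [[1.0, 0.004, -0.003], [0.004, -1.0, 0.001], [-0.003, -0.001, -1.0]]
ft_force: [-0.5, -0.7, -0.7]
finger_gap: 0.0455
gripper_force: 30.9
```

Run:
```python
from h import *
o=arm.get_obs(); e=o['eef_pos']; print(e,o['tool_rot'].round(3).tolist(),o['finger_gap'],o['gripper_force'])
p,d,m=cam('wrist'); P=cloud(m,d)
# ribs/walls visible by wrist: y profile for x range behind the tester
for x0,x1 in [(.60,.64),(.53,.56)]:
  ok=(P[...,0]>x0)&(P[...,0]<x1)&(d>0)
  for y in np.arange(-.17,-.02,.004):
    s=P[ok&(P[...,1]>=y)&(P[...,1]<y+.004)&(P[...,2]<.1)]
    if len(s)>3: print(x0,y.round(3),np.median(s[:,2]).round(4),s[:,2].max().round(3),len(s))
q,dq,mq=cam('scene')
cv2.imwrite('pics/w5.png',np.hstack([cv2.resize(p,(480,300)),cv2.resize(q[170:270,250:350],(300,300))]))
```

```text
[ 0.58182106 -0.09318124  0.11249405] [[1.0, 0.004, -0.003], [0.004, -1.0, 0.001], [-0.003, -0.001, -1.0]] 0.04547520452365427 30.92245638370514
0.6 -0.17 0.0783 0.079 30
0.6 -0.166 0.0785 0.081 386
0.6 -0.162 0.059 0.08 1358
0.6 -0.158 0.0325 0.035 262
0.6 -0.154 0.0325 0.034 259
0.6 -0.15 0.0325 0.034 260
0.6 -0.146 0.0326 0.034 264
0.6 -0.142 0.0325 0.034 258
0.6 -0.138 0.0325 0.034 266
0.6 -0.134 0.0405 0.042 197
0.6 -0.13 0.0333 0.042 338
0.6 -0.126 0.0326 0.034 264
0.6 -0.122 0.0327 0.034 182
0.6 -0.118 0.0327 0.034 156
0.6 -0.114 0.0324 0.034 154
0.6 -0.11 0.0325 0.035 245
0.6 -0.106 0.0326 0.034 259
0.6 -0.102 0.0327 0.034 193
0.6 -0.098 0.0326 0.034 175
0.6 -0.094 0.0326 0.035 174
0.6 -0.09 0.0326 0.035 231
0.6 -0.086 0.0326 0.034 274
0.6 -0.082 0.0326 0.034 211
0.6 -0.078 0.0326 0.035 145
0.6 -0.074 0.0324 0.034 146
0.6 -0.07 0.0401 0.043 281
0.6 -0.066 0.0333 0.042 200
0.6 -0.062 0.0326 0.034 260
0.6 -0.058 0.0326 0.035 258
0.6 -0.054 0.0325 0.034 260
0.6 -0.05 0.0326 0.034 258
0.6 -0.046 0.0325 0.035 257
0.6 -0.042 0.0326 0.034 257
0.6 -0.038 0.0651 0.081 1287
0.6 -0.034 0.0786 0.08 252
0.53 -0.17 0.0781 0.079 25
0.53 -0.166 0.0785 0.08 198
0.53 -0.162 0.0568 0.08 658
0.53 -0.158 0.0325 0.034 143
0.53 -0.154 0.0325 0.034 129
0.53 -0.15 0.0325 0.034 97
0.53 -0.146 0.0325 0.033 26
0.53 -0.046 0.0325 0.034 58
0.53 -0.042 0.0324 0.034 104
0.53 -0.038 0.0566 0.08 392
0.53 -0.034 0.0785 0.08 81
```

View pics/w5.png

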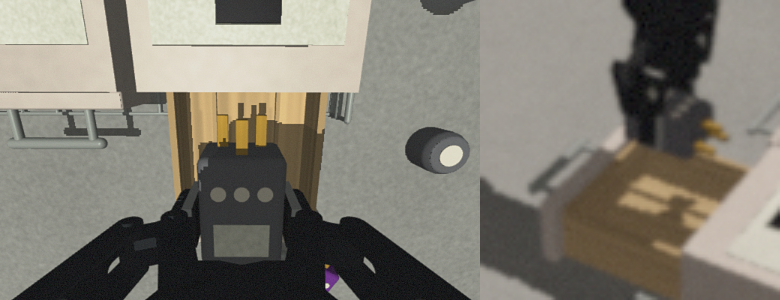

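The tester is held level with its pins to the back (pins at about (243,128) in the wrist half). The ribs put the drawer's centre line at y≈-0.0995 and the floor is about 34 mm above the table. Lowering now.

Request:
move_arm(
  deltas=[
    {"x": 0,"y": 6,"z": 0,"ax": 0,"ay": 0,"az": 0,"gripper": 0.4},
    {"x": 0,"y": 6,"z": 15,"ax": 0,"ay": 0,"az": 0,"gripper": 0.4},
    {"x": 0,"y": 6,"z": 35,"ax": 0,"ay": 0,"az": 0,"gripper": 0.4},
    {"x": 0,"y": 6,"z": 55,"ax": 0,"ay": 0,"az": 0,"gripper": 0.4},
    {"x": 0,"y": 6,"z": 70,"ax": 0,"ay": 0,"az": 0,"gripper": 0.4},
    {"x": 0,"y": 6,"z": 80,"ax": 0,"ay": 0,"az": 0,"gripper": 0.4},
    {"x": 0,"y": 6,"z": 85,"ax": 0,"ay": 0,"az": 0,"gripper": 0.4},
    {"x": 0,"y": 6,"z": 85,"ax": 0,"ay": 0,"az": 0,"gripper": 0.4},
    {"x": 0,"y": 6,"z": 85,"ax": 0,"ay": 0,"az": 0,"gripper": 0.4},
  ],
)

```text
time_s: 12.4
eef_pos: [0.5825, -0.1024, 0.03]
tool_rot: [[1.0, 0.0, 0.001], [0.0, -1.0, -0.0], [0.001, 0.0, -1.0]]
ft_force: [-0.5, -0.2, 0.3]
finger_gap: 0.0457
gripper_force: 31.0
```

Request:
move_arm(
  deltas=[
    {"x": 0,"y": -2.5,"z": 5,"ax": 0,"ay": 0,"az": 0,"gripper": 0.4},
    {"x": 0,"y": -2.5,"z": 10,"ax": 0,"ay": 0,"az": 0,"gripper": 0.4},
    {"x": 0,"y": -2.5,"z": 14,"ax": 0,"ay": 0,"az": 0,"gripper": 0.4},
    {"x": 0,"y": -2.5,"z": 17,"ax": 0,"ay": 0,"az": 0,"gripper": 0.4},
    {"x": 0,"y": -2.5,"z": 19,"ax": 0,"ay": 0,"az": 0,"gripper": 0.4},
    {"x": 0,"y": -2.5,"z": 20,"ax": 0,"ay": 0,"az": 0,"gripper": 0.4},
    {"x": 0,"y": -2.5,"z": 20,"ax": 0,"ay": 0,"az": 0,"gripper": 0.4},
  ],
)

```text
time_s: 13.1
eef_pos: [0.5838, -0.0995, 0.0107]
tool_rot: [[1.0, 0.001, 0.003], [0.001, -1.0, -0.0], [0.003, 0.0, -1.0]]
ft_force: [0.7, 1.0, 9.8]
finger_gap: 0.0454
gripper_force: 37.2
```

A vertical force of 9.8 N shows the tester is resting on the floor. I'll release gently.

Request:
move_arm(
  deltas=[
    {"x": 0,"y": 0,"z": 0,"ax": 0,"ay": 0,"az": 0,"gripper": 0.58},
    {"x": 0,"y": 0,"z": 0,"ax": 0,"ay": 0,"az": 0,"gripper": 0.64},
    {"x": 0,"y": 0,"z": 0,"ax": 0,"ay": 0,"az": 0,"gripper": 0.72},
    {"x": 0,"y": 0,"z": 0,"ax": 0,"ay": 0,"az": 0,"gripper": 0.72},
    {"x": 0,"y": 0,"z": 0,"ax": 0,"ay": 0,"az": 0,"gripper": 0.72},
    {"x": 0,"y": 0,"z": -8,"ax": 0,"ay": 0,"az": 0,"gripper": 0.72},
    {"x": 0,"y": 0,"z": -25,"ax": 0,"ay": 0,"az": 0,"gripper": 0.72},
    {"x": 0,"y": 0,"z": -60,"ax": 0,"ay": 0,"az": 0,"gripper": 0.72},
    {"x": 0,"y": 0,"z": -105,"ax": 0,"ay": 0,"az": 0,"gripper": 0.72},
    {"x": 0,"y": 0,"z": -140,"ax": 0,"ay": 0,"az": 0,"gripper": 0.72},
  ],
)

```text
time_s: 14.1
eef_pos: [0.5825, -0.0995, 0.1523]
tool_rot: [[1.0, 0.001, 0.002], [0.001, -1.0, -0.0], [0.002, 0.0, -1.0]]
ft_force: [0.9, -0.5, 0.2]
finger_gap: 0.0614
gripper_force: 0.0
```

Run:
```python
from h import *
o=arm.get_obs(); e=o['eef_pos']; print(o['time_s'],e,o['finger_gap'],o['ft_force'])
p,d,m=cam('wrist'); P=cloud(m,d)
near=(abs(P[...,0]-.583)<.08)&(abs(P[...,1]+.0995)<.045)
k=near&(P[...,2]>.058)&(P[...,2]<.075)&(d>0); s=P[k]
print('blk',cv2.minAreaRect((s[:,:2]*1000).astype(np.float32)),np.median(s[:,2]),len(s))
A=np.c_[s[:,:2]-s[:,:2].mean(0),np.ones(len(s))]; print('slopes',np.linalg.lstsq(A,s[:,2],rcond=None)[0])
cv2.imwrite('pics/w6.png',p)
```

```text
14.1 [ 0.58247353 -0.09954887  0.1523359 ] 0.06140865635868626 [ 0.86006184 -0.47346601  0.23909663]
blk ((579.0486450195312, -99.46477508544922), (112.66864776611328, 89.9123764038086), 0.035836461931467056) 0.0683989231391947 5243
slopes [-0.00012467 -0.00115412  0.06779438]
```

View pics/w6.png

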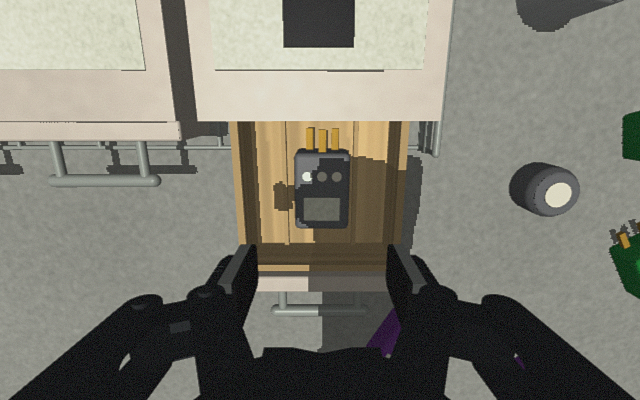

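The view shows the tester flat at (322,190) between the ribs with its pins up-image, towards the back. Its top reads 0.068, which is floor plus 36 mm, with no slope. Next I bring the closed fingers down in front of the handle.

Request:
move_arm(
  deltas=[
    {"x": -45,"y": 0,"z": 0,"ax": 0,"ay": 0,"az": 0,"gripper": 0},
    {"x": -90,"y": 0,"z": 0,"ax": 0,"ay": 0,"az": 0,"gripper": 0},
    {"x": -135,"y": 0,"z": 0,"ax": 0,"ay": 0,"az": 0,"gripper": 0},
    {"x": -162,"y": 0,"z": 0,"ax": 0,"ay": 0,"az": 0,"gripper": 0},
    {"x": -162,"y": 0,"z": 0,"ax": 0,"ay": 0,"az": 0,"gripper": 0},
    {"x": -162,"y": 0,"z": 40,"ax": 0,"ay": 0,"az": 0,"gripper": 0},
    {"x": -162,"y": 0,"z": 80,"ax": 0,"ay": 0,"az": 0,"gripper": 0},
    {"x": -162,"y": 0,"z": 115,"ax": 0,"ay": 0,"az": 0,"gripper": 0},
    {"x": -162,"y": 0,"z": 133,"ax": 0,"ay": 0,"az": 0,"gripper": 0},
    {"x": -162,"y": 0,"z": 133,"ax": 0,"ay": 0,"az": 0,"gripper": 0},
  ],
)

```text
time_s: 15.15
eef_pos: [0.4193, -0.0993, 0.0145]
tool_rot: [[1.0, 0.001, -0.004], [0.001, -1.0, 0.001], [-0.004, -0.001, -1.0]]
ft_force: [-0.4, -0.5, 0.1]
finger_gap: 0.0003
gripper_force: 0.0
```

Request:
move_arm(
  deltas=[
    {"x": 15,"y": 0,"z": 0,"ax": 0,"ay": 0,"az": 0,"gripper": 0},
    {"x": 22,"y": 0,"z": 0,"ax": 0,"ay": 0,"az": 0,"gripper": 0},
    {"x": 28,"y": 0,"z": 0,"ax": 0,"ay": 0,"az": 0,"gripper": 0},
    {"x": 36,"y": 0,"z": 0,"ax": 0,"ay": 0,"az": 0,"gripper": 0},
    {"x": 45,"y": 0,"z": 0,"ax": 0,"ay": 0,"az": 0,"gripper": 0},
    {"x": 55,"y": 0,"z": 0,"ax": 0,"ay": 0,"az": 0,"gripper": 0},
    {"x": 65,"y": 0,"z": 0,"ax": 0,"ay": 0,"az": 0,"gripper": 0},
    {"x": 75,"y": 0,"z": 0,"ax": 0,"ay": 0,"az": 0,"gripper": 0},
    {"x": 85,"y": 0,"z": 0,"ax": 0,"ay": 0,"az": 0,"gripper": 0},
    {"x": 95,"y": 0,"z": 0,"ax": 0,"ay": 0,"az": 0,"gripper": 0},
  ],
)

```text
time_s: 16.15
eef_pos: [0.516, -0.0995, 0.0163]
tool_rot: [[1.0, 0.001, -0.0], [0.001, -1.0, -0.0], [-0.0, 0.0, -1.0]]
ft_force: [-1.1, -0.3, 0.6]
finger_gap: 0.0
gripper_force: 0.7
```

Request:
move_arm(
  deltas=[
    {"x": 10,"y": 0,"z": 0,"ax": 0,"ay": 0,"az": 0,"gripper": 0},
    {"x": 19,"y": 0,"z": 0,"ax": 0,"ay": 0,"az": 0,"gripper": 0},
    {"x": 28,"y": 0,"z": 0,"ax": 0,"ay": 0,"az": 0,"gripper": 0},
    {"x": 36,"y": 0,"z": 0,"ax": 0,"ay": 0,"az": 0,"gripper": 0},
    {"x": 43,"y": 0,"z": 0,"ax": 0,"ay": 0,"az": 0,"gripper": 0},
    {"x": 48,"y": 0,"z": 0,"ax": 0,"ay": 0,"az": 0,"gripper": 0},
    {"x": 53,"y": 0,"z": 0,"ax": 0,"ay": 0,"az": 0,"gripper": 0},
    {"x": 57,"y": 0,"z": 0,"ax": 0,"ay": 0,"az": 0,"gripper": 0},
    {"x": 59,"y": 0,"z": 0,"ax": 0,"ay": 0,"az": 0,"gripper": 0},
    {"x": 59,"y": 0,"z": 0,"ax": 0,"ay": 0,"az": 0,"gripper": 0},
  ],
)

```text
time_s: 17.15
eef_pos: [0.5746, -0.0995, 0.0165]
tool_rot: [[1.0, 0.001, 0.001], [0.001, -1.0, -0.0], [0.001, 0.0, -1.0]]
ft_force: [0.1, 0.4, 0.1]
finger_gap: 0.0003
gripper_force: 0.0
```

Request:
move_arm(
  deltas=[
    {"x": 1.5,"y": 0,"z": 0,"ax": 0,"ay": 0,"az": 0,"gripper": 0},
    {"x": 3,"y": 0,"z": 0,"ax": 0,"ay": 0,"az": 0,"gripper": 0},
    {"x": 4,"y": 0,"z": 0,"ax": 0,"ay": 0,"az": 0,"gripper": 0},
    {"x": 4,"y": 0,"z": 0,"ax": 0,"ay": 0,"az": 0,"gripper": 0},
  ],
)

```text
time_s: 17.55
eef_pos: [0.5779, -0.0995, 0.0164]
tool_rot: [[1.0, 0.001, -0.001], [0.001, -1.0, -0.0], [-0.001, 0.0, -1.0]]
ft_force: [-1.5, -0.0, 1.5]
finger_gap: -0.0
gripper_force: 1.0
```

Run:
```python
from h import *
o=arm.get_obs(); print(o['eef_pos'],o['ft_force'])
p,d,m=cam('wrist'); P=cloud(m,d)
b=(P[...,0]>.56)&(P[...,0]<.62)&(P[...,2]>.058)&(P[...,2]<.08)&(d>0)
for a,c in ((-.087,-.072),(-.128,-.112)):
    s=P[b&(P[...,1]>a)&(P[...,1]<c)]; print('bar',np.percentile(s[:,0],[2,50,98]) if len(s) else 0,len(s))
f=P[(P[...,2]>.084)&(P[...,2]<.092)&(P[...,1]>-.16)&(P[...,1]<-.04)&(P[...,0]>.6)&(P[...,0]<.645)&(d>0)]; print('front',np.percentile(f[:,0],[2,50,98]),len(f))
f=P[(P[...,2]>.084)&(P[...,2]<.092)&(P[...,1]>.02)&(P[...,1]<.12)&(P[...,0]>.6)&(P[...,0]<.645)&(d>0)]; print('neigh',np.percentile(f[:,0],[2,50,98]) if len(f) else 0,len(f))
```

```text
[ 0.57786852 -0.09954799  0.01635151] [-1.47724161 -0.02940345  1.48250576]
bar [0.58986379 0.59590938 0.59932228] 945
bar [0.5841391  0.5954198  0.59936792] 1134
front [0.62916584 0.63621306 0.64269697] 17417
neigh 0 0
```

Request:
move_arm(
  deltas=[
    {"x": 1.5,"y": 0,"z": 0,"ax": 0,"ay": 0,"az": 0,"gripper": 0},
    {"x": 3,"y": 0,"z": 0,"ax": 0,"ay": 0,"az": 0,"gripper": 0},
    {"x": 3,"y": 0,"z": 0,"ax": 0,"ay": 0,"az": 0,"gripper": 0},
  ],
)

```text
time_s: 17.9
eef_pos: [0.5779, -0.0996, 0.016]
tool_rot: [[1.0, 0.0, -0.006], [0.0, -1.0, 0.0], [-0.006, -0.0, -1.0]]
ft_force: [-11.3, -0.0, 8.3]
finger_gap: 0.0004
gripper_force: 5.7
```

The arm has stopped at x=0.578 with 11 N against the stop, so the drawer is shut. Backing off and lifting away.

Request:
move_arm(
  deltas=[
    {"x": -10,"y": 0,"z": 0,"ax": 0,"ay": 0,"az": 0,"gripper": 0},
    {"x": -35,"y": 0,"z": 0,"ax": 0,"ay": 0,"az": 0,"gripper": 0},
    {"x": -60,"y": 0,"z": -20,"ax": 0,"ay": 0,"az": 0,"gripper": 0},
    {"x": -80,"y": 0,"z": -60,"ax": 0,"ay": 0,"az": 0,"gripper": 0},
    {"x": -90,"y": 0,"z": -100,"ax": 0,"ay": 0,"az": 0,"gripper": 0},
    {"x": -90,"y": 0,"z": -140,"ax": 0,"ay": 0,"az": 0,"gripper": 0},
    {"x": -90,"y": 0,"z": -180,"ax": 0,"ay": 0,"az": 0,"gripper": 0},
    {"x": -90,"y": 0,"z": -180,"ax": 0,"ay": 0,"az": 0,"gripper": 0},
    {"x": -90,"y": 0,"z": -180,"ax": 0,"ay": 0,"az": 0,"gripper": 0},
  ],
)

```text
time_s: 18.8
eef_pos: [0.492, -0.0996, 0.1974]
tool_rot: [[1.0, 0.001, 0.003], [0.001, -1.0, -0.0], [0.003, 0.0, -1.0]]
ft_force: [-0.9, 0.4, 0.4]
finger_gap: 0.0003
gripper_force: 0.0
```

Run:
```python
from h import *
o=arm.get_obs(); print(o['time_s'],o['eef_pos'],o['ft_force'],abs(o['qvel']).max())
p,d,m=cam('wrist'); P=cloud(m,d)
for n,(a,c) in {'tester':(-.125,-.075),'light':(.055,.105)}.items():
    b=(d>0)&(P[...,1]>a)&(P[...,1]<c)
    s=P[b&(P[...,0]>.57)&(P[...,0]<.62)&(P[...,2]>.062)&(P[...,2]<.075)]
    f=P[b&(P[...,2]>.084)&(P[...,2]<.092)&(P[...,0]>.6)&(P[...,0]<.645)]
    print(n,'bar',np.median(s[:,0]) if len(s) else 0,'front',np.percentile(f[:,0],[2,50]) if len(f) else 0)
```

```text
18.8 [ 0.49196685 -0.09963396  0.19736297] [-0.89818326  0.35497559  0.41178958] 0.0368702857392364
tester bar 0.5933718684993848 front [0.62882365 0.63518389]
light bar 0.5931506398279429 front [0.62846606 0.63486231]
```

The tester drawer's handle and front line up with the untouched neighbour's to within 0.3 mm, so it is shut. Handing in.

```bash
python3 -c "
from rig import arm
print(arm.sign_off())"
```

```text
the job is handed in; nothing more can be done
None
```

The tester lies flat between the ribs of its own drawer, lamps up and pins to the back; the drawer is pushed fully shut and the job was handed in at about 19 s, with no verdict returned.

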